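Find the flush catch and pop the label printer's cover

TASK

The storeroom's label printer is due for a new roll. With the fingertips, feel along the flat grey strip in front of its cover for the flush catch, which lies a hair below the strip and is made of the same plastic, and press it down until the cover springs up by itself; then take the hand away and leave the cover standing open. Do not force the cover up, do not press the small raised round feed key, and leave the rolls, the can and the carton where they stand.

Things in the scene. Friction and masses are not known exactly. Their poses are not given: they have to be found in the camera images.
- printer: Label printer fixed to the bench: white casing 280 deep (x) x 240 wide (y) x 150 mm high. Origin: centre of its underside; x points from its front (with the label tongue, towards the robot) to its back, y to its left, z up. Its top is one level plane: a flat grey strip, 55 mm deep and 200 mm wide, runs along the front edge between 20 mm white shoulders; behind it lies the grey cover with a window.
- strip_mid (a point): Point on the strip's top surface, 150 mm above the bench, middle of its width, 26 mm behind the printer's front edge, 32 mm in front of the cover; axes as the printer's. The catch lies on the line through it along y, its centre 25 or 75 mm to the left or right of this point: which of the four differs each time and is not reported. The rest of the strip is rigid.
- catch (a joint): How far the catch is pressed, m: 0 at rest, 0.006 at its stop. A grey pad 37 (x) x 41 mm (y) with three faint ribs, in a well 40 x 44 mm; its face rests 2 mm below the strip and goes straight down into the well, so the fingertip must follow it in. The cover is let go at about 3.5 mm (face 5.5 mm below the strip). Needs about 3 N; springs back when released.
- cover (a joint): Opening of the cover, rad: 0 shut and latched, 0.75 fully open at its stop. A plate 194 mm deep (x), 196 wide, 8 thick, hinged at its back. Once let go, a spring raises its front edge unaided (about 2 N at the edge) by some 130 mm within 1 to 2 s, upward and away from the strip; it stays up.
- cover_edge (a point): Middle of the upper front edge of the cover; moves with it.
- feed (a joint): How far the paper-feed key is pressed, m: 0 up, 0.004 fully down.
- feed_key (a point): Centre of the top of the feed key: a round key 15 mm across that stands 6 mm proud of the right-hand shoulder, 79 mm behind the line of the strip's middle and 110 mm to the right of the printer's middle. Not to be pressed.
- roll_a: Fresh roll of paper labels standing on end left of the printer: 68 mm across, 60 mm high, 25 mm bore. Origin: centre of its underside. To be left alone.
- roll_b: Another such roll, right of the printer towards its back. To be left alone.
- can: Food can right of the printer, 70 mm across, 110 mm high. Origin: centre of its underside. To be left alone.
- carton: White and red drink carton left of the printer towards its back, 62 x 62 mm, 182 mm high. Origin: centre of its underside. To be left alone.

How it is judged:
By the outcome, as a careful person would: the job done as asked, in the order asked, and still so for the second after the job is handed in, with the robot touching nothing.
It also fails if it takes over 51 s, if anything falls off the work surface, if the arm or the gripper's body presses on something with over 40 N, if the wrist force passes 120 N, or if a joint passes its speed limit or range.

ROBOT

A 6-joint arm with a two-finger parallel gripper is mounted at the origin on the work surface. World frame = base frame: x ahead of the robot, y to its left, z up, the work surface at z = 0. Lengths are in m, angles in rad, forces in N, time in s.
With the tool pointing down it reaches from about 0.375 to 0.975 m from the base axis. Payload 3.8 kg.
Tool frame: the origin (TCP) lies on the centre line of the jaws, within the pads' length; the fingertips stand 14 mm ahead of it and the grasp point (between the pads) lies 5 mm behind it; z points along the fingers, y is the line along which they close (so a half turn about z gives the same grasp; the last joint's range is limited). The gripper opens to 85 mm and grips with 20 to 120 N. Pads are 22 mm wide; open, the fingers measure 114 mm over their backs; the gripper's body (76 mm by 85 mm) begins 54 mm behind the grasp point. The pads swing forward as they close: fully open they stand 13 mm farther back than shut.
Start: joints at [-1.176, 0.264, 1.604, -0, 1.274, -0.037], TCP at [0.282, -0.613, 0.209] pointing down, gripper open.
Joint ranges: [-2.63, 2.63], [-0.94, 2.18], [0.31, 2.57], [-1.31, 4.45], [0, 2.66], [-2.55, 2.55]. Speed limits (rad/s): [2.57, 2.57, 3.14, 3.14, 3.14, 3.14].

INTERFACE

Orientations are given as a rotation vector (axis times angle).
In Python, from workcell import bot, eyes, spot_in gives the robot as it stands.
- The arm moves only by the tool carry_out, never from a script. Its argument "series" is text: rows parted by semicolons, each of 4 numbers parted by spaces: the shift along the world's x, y, z in m, then the turn about the world's z in degrees. In form: tx ty tz roll; .... A call has 1 to 20 rows; each row shifts and turns the commanded pose from where the row before left it; what a row does not reach is not made up. A row lasts 1/8 s, in which the tool goes at most 62.5 mm and 10.7 degrees, less where a joint would pass 70% of its speed; a pose out of reach is approached as far as the arm can. A call is refused whole if a number of a shift passes 0.0625 or a number of a turn 10.7, either way. A call with a gripper value outside its range is refused whole. "jaw" is the gripper command: -1 is shut, 1 is fully open, values between are in proportion, set as the call begins (left out, the last holds). The fingers move at their own pace and stop on an object; "grip_force" is the grip in N (left out, the last holds). Time passes only in rows, so rows that do not move let the fingers close. It gives the time, the measured TCP pose, the force, the opening and the grip force at its end, in the units of the state.
- bot.read_state(): the state, without advancing time (a new reading comes with each control period).
- eyes.read_camera(name): name is "side" or "top" or "wrist"; returns (picture, depth): 384x512x3 uint8, blue, green, red; 384x512 float32, m along the optical axis (not along the pixel's ray), 0 where there is no reading.
- eyes.get_calibration(name): a dict with "K" (3x3 intrinsics, pixels), "position" and "rotation" of the camera in the world; the wrist camera has in their place "T_tool_cam" (4x4, takes a point from camera to tool coordinates, whose origin is the TCP and whose axes are the flange's). Camera axes: x right, y down, z forward; pixel columns grow to the right and rows downward; lengths in m; the calibration is good to about 2 mm. The wrist camera is an equidistant fisheye: a pixel r from the principal point sees the ray r / f radians off the axis. A picture is of the moment at which its call begins: read the wrist's pose just before it. get_calibration takes no time and is no camera call.
- bot.finish_job(): hands the job in; it is judged then, once.
Trained networks look in the newest picture that a camera, given by its name, has taken for a name from the list of things; names that differ only in an ending like _2 or _b are one class to them, and where a whole thing is asked for, a point or a joint stands for the part that bears it (a point fixed in the world has none). Each returns a list of dicts, best first, with "score" (0 to 1); they miss things now and then, are a little off and sometimes report something else, mostly with a low value. They report only what shows in the picture. A call takes as long as a camera call.
- spot_in(camera, target): "rect" ([centre column, centre row, width, height] in pixels, round what is visible of it).
The state is a dict: "time": time; "q": joint angles; "joint_vel": joint speeds; "joint_torque": joint torques, N m; "tool_pos": TCP position; "tcp_rot": TCP orientation; "wrist_force": force on the tool from outside, world axes, zero at the start; "torque": the same for the moment, N m; "width": opening from 0.0 (shut) to 1.0 (fully open); "grip_force": force on a finger pad.
Only numpy, scipy, OpenCV 4.12 (cv2) and the standard library are available. Lean on these libraries where they do the work, as an engineer would, in place of code of your own. Each camera call takes 0.05 s, during which the arm holds its last target. There are 200 camera calls.

## Working session

There is one attempt and no reset: what is moved stays moved. The work goes in short steps, Python scripts to look and compute and a tool call to move; the robot and the scene stay as the last step left them, time stands still between calls to the robot, and variables do not carry over. Pictures are saved under pics/ and viewed, at most 10 in all, crops included, and the job is handed in when it is done.

Besides the shell and the picture viewer there is one more tool, called after "Request:" by a JSON object that holds its "api" and its "payload", one argument or row to a line. carry_out: Moves the arm, as the interface text tells. Its arguments: {"type":"object","properties":{"series":{"type":"string"},"jaw":{"type":"number"},"grip_force":{"type":"number"}},"required":["series"]}

```bash
mkdir -p pics; cat > h.py <<'E'
import numpy as np, cv2
from workcell import bot, eyes, spot_in
def cloud(name):
    im,d=eyes.read_camera(name); c=eyes.get_calibration(name); K=np.array(c["K"])
    v,u=np.mgrid[:d.shape[0],:d.shape[1]]
    P=np.stack([(u-K[0,2])/K[0,0]*d,(v-K[1,2])/K[1,1]*d,d],-1)
    R=np.array(c["rotation"]); 
    if R.shape!=(3,3): R=cv2.Rodrigues(R)[0]
    W=P@R.T+np.array(c["position"]); W[d==0]=np.nan
    return im,d,W
E
python3 - <<'E'
from h import *
s=bot.read_state(); print(s)
for n in("top","side"):
    im,d,W=cloud(n); cv2.imwrite(f"pics/{n}.png",im)
    np.save(f"{n}.npy",W)
    print(n,eyes.get_calibration(n)["position"])
    for t in("printer","catch","cover","feed_key","roll_a","can","carton"):
        for r in spot_in(n,t)[:2]:
            u,v=map(int,r["rect"][:2]); print(t,round(r["score"],2),np.round(r["rect"]),W[min(v,383),min(u,511)].round(3))
W=np.load("top.npy"); 
m=(abs(W[...,2]-.15)<.006); v,u=np.nonzero(m); print(m.sum(),u.min(),u.max(),v.min(),v.max())
c,sz,a=cv2.minAreaRect(W[m][:,:2].astype(np.float32)); print(c,sz,a)
E
```

```text
{'time': 0.0, 'q': array([-1.17590807e+00,  2.64732502e-01,  1.60537296e+00,  2.27522435e-05,
        1.27371364e+00, -3.68795666e-02]), 'joint_vel': array([ 0.00106255,  0.00216851,  0.00096547,  0.00017323, -0.00048305,
        0.00087103]), 'joint_torque': array([ 1.45646700e-03, -5.15108836e+01, -3.67320371e+01, -1.72386308e-05,
        1.28930208e-02,  7.27019682e-06]), 'tool_pos': array([ 0.28218828, -0.61232076,  0.20757657]), 'tcp_rot': array([-3.06652662e+00, -6.72483016e-01,  5.88665779e-04]), 'wrist_force': array([-0.29231817,  0.35878056, -0.19849184]), 'torque': array([ 0.02388308, -0.04148137,  0.05264685]), 'grip_force': 0.0, 'width': 1.0007914533373288}
top [0.41844954 0.0368536  0.95655119]
printer 0.69 [217. 195. 144. 159.] [0.599 0.12  0.151]
catch 0.76 [186. 234.  22.  22.] [0.515 0.188 0.147]
catch 0.21 [220. 188. 112. 110.] [0.612 0.116 0.151]
cover 0.8 [219. 189. 113. 110.] [0.612 0.116 0.151]
feed_key 0.64 [217. 198. 149. 161.] [0.59  0.122 0.152]
roll_a 0.86 [115. 226.  38.  30.] [0.56  0.391 0.007]
can 0.75 [289. 260.  34.  31.] [ 0.457 -0.029  0.109]
side [ 0.34192475 -0.60592267  0.79125883]
printer 0.92 [252. 174. 130. 107.] [0.566 0.041 0.15 ]
catch 0.57 [214. 142.  17.  11.] [0.518 0.183 0.149]
cover 0.67 [262. 152.  85.  54.] [0.615 0.11  0.15 ]
cover 0.54 [254. 174. 129. 107.] [0.574 0.041 0.151]
feed_key 0.62 [253. 176. 136. 111.] [0.567 0.036 0.151]
roll_a 0.94 [257. 240.  31.  37.] [ 0.541 -0.074  0.063]
roll_a 0.6 [211. 122.  20.  11.] [0.53  0.261 0.149]
can 0.66 [217. 234.  34.  51.] [ 0.455 -0.061  0.101]
can 0.51 [250. 175. 132. 114.] [0.563 0.037 0.152]
carton 0.6 [268. 104.  22.  38.] [0.698 0.297 0.152]
13790 112 290 117 270
(0.6295321583747864, 0.1761508285999298) (0.363497257232666, 0.2806820571422577) 69.59707641601562
```

```bash
python3 - <<'E'
from h import *
W=np.load("top.npy")
m=(abs(W[...,2]-.15)<.008).astype(np.uint8)
n,l,st,ce=cv2.connectedComponentsWithStats(m,connectivity=4)
i=1+st[1:,4].argmax(); m=cv2.morphologyEx((l==i).astype(np.uint8),cv2.MORPH_OPEN,np.ones((7,7)))
P=W[m>0]; (c,sz,a)=cv2.minAreaRect(P[:,:2].astype(np.float32)); print(c,sz,a,cv2.boxPoints((c,sz,a)),np.nanmedian(P[:,2]))
im=cv2.imread("pics/top.png")
# local depth residual vs plane
A=np.c_[P[:,:2],np.ones(len(P))]; k=np.linalg.lstsq(A,P[:,2],rcond=None)[0]; print(k)
res=(W[...,:2]@k[:2]+k[2]-W[...,2])*1000
g=np.clip(128-res*25,0,255); g=np.nan_to_num(g).astype(np.uint8)
f=lambda x:cv2.resize(x[100:290,100:320],None,fx=3,fy=3,interpolation=cv2.INTER_CUBIC)
cv2.imwrite("pics/crop.png",f(im)); 
E
```

```text
(0.608116090297699, 0.11855342984199524) (0.2402350753545761, 0.2807178199291229) 69.62798309326172 [[ 0.4347217   0.05480993]
 [ 0.6978812  -0.04291195]
 [ 0.7815105   0.18229693]
 [ 0.51835096  0.2800188 ]] 0.14996231473010768
[ 0.00080938 -0.00228365  0.14970293]
```

View pics/crop.png

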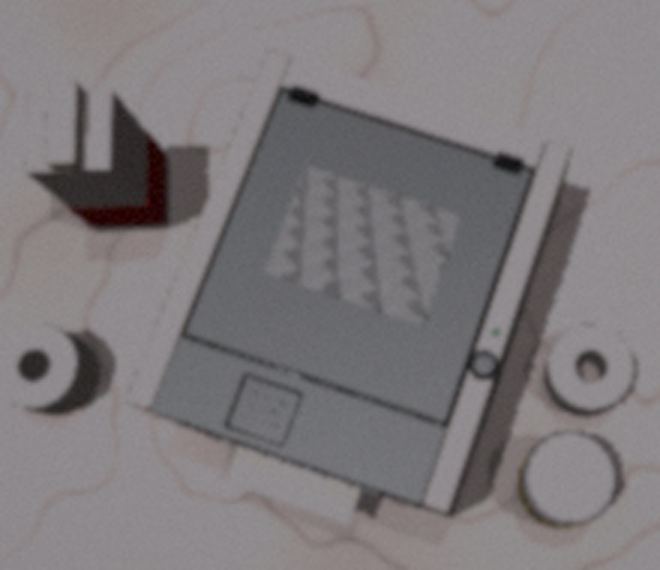

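```bash
python3 - <<'E'
from h import *
W=np.load("top.npy"); print("catch",[W[v,u].round(4) for u,v in((188,236),(187,235),(182,225),(200,230),(194,248),(176,241))])
ux=np.array([.9375,-.348]); uy=np.array([.348,.9375]); mid=np.array([.4765,.1674])+.026*ux
for u,v in((188,236),(182,225),(200,230),(194,248),(176,241)):
    o=W[v,u,:2]-mid; print((o@ux).round(4),(o@uy).round(4))
t=mid+.025*uy-.003*ux; s=bot.read_state(); print("target",t,"delta",t-s["tool_pos"][:2], s["time"])
print(np.round(eyes.get_calibration("wrist")["T_tool_cam"],3))
E
```

```text
catch [array([0.511 , 0.1817, 0.1477]), array([0.5129, 0.1836, 0.1494]), array([0.5357, 0.1962, 0.1401]), array([0.5226, 0.1562, 0.1504]), array([0.4857, 0.1691, 0.1469]), array([0.5018, 0.2079, 0.1422])]
0.0013 0.0255
0.0195 0.0476
0.0211 0.0056
-0.018 0.0048
-0.0164 0.0468
target [0.5067625 0.1828335] delta [0.22427337 0.79588991] 0.8
[[ 0.001 -0.965 -0.261  0.065]
 [ 1.     0.     0.001  0.   ]
 [-0.001 -0.261  0.965 -0.164]
 [ 0.     0.     0.     1.   ]]
```

Request:
{"api": "carry_out", "payload": {
  "series": "0.0112 0.0398 0.02 2.245;0.0112 0.0398 0.02 2.245;0.0112 0.0398 0.02 2.245;0.0112 0.0398 0.02 2.245;0.0112 0.0398 0 2.245;0.0112 0.0398 0 2.245;0.0112 0.0398 0 2.245;0.0112 0.0398 0 2.245;0.0112 0.0398 0 2.245;0.0112 0.0398 0 2.245;0.0112 0.0398 0 2.245;0.0112 0.0398 0 2.245;0.0112 0.0398 0 2.245;0.0112 0.0398 0 2.245;0.0112 0.0398 0 2.245;0.0112 0.0398 0 2.245;0.0112 0.0398 0 2.245;0.0112 0.0398 0 2.245;0.0112 0.0398 0 2.245;0.0112 0.0398 0 2.245",
  "jaw": -1
}}

```text
time: 3.3
tool_pos: [0.5067, 0.1844, 0.2892]
tcp_rot: [2.578, 1.796, 0.001]
wrist_force: [0.1, 0.6, 0.9]
width: -0.001
grip_force: 0.0
```

Request:
{"api": "carry_out", "payload": {
  "series": "0 0 -0.03 0;0 0 -0.03 0;0 0 -0.02 0;0 0 -0.01 0;0 0 0 0;0 0 0 0"
}}

```text
time: 4.05
tool_pos: [0.5074, 0.1831, 0.2002]
tcp_rot: [2.579, 1.793, 0.003]
wrist_force: [-0.1, 0.1, 0.7]
width: 0.0
grip_force: 0.0
```

Request:
{"api": "carry_out", "payload": {
  "series": "0 0 -0.015 0;0 0 -0.015 0;0 0 -0.002 0;0 0 -0.002 0;0 0 -0.002 0;0 0 0 0;0 0 0 0"
}}

```text
time: 4.92
tool_pos: [0.5067, 0.1831, 0.1632]
tcp_rot: [2.579, 1.794, 0.001]
wrist_force: [-0.9, 0.2, 0.3]
width: 0.0
grip_force: 0.0
```

Request:
{"api": "carry_out", "payload": {
  "series": "0 0 -0.001 0;0 0 -0.001 0;0 0 -0.001 0;0 0 0 0"
}}

```text
time: 5.42
tool_pos: [0.5064, 0.1829, 0.1597]
tcp_rot: [-2.579, -1.794, 0.0]
wrist_force: [-0.1, -0.3, -0.6]
width: -0.002
grip_force: 0.0
```

Request:
{"api": "carry_out", "payload": {
  "series": "0 0 -0.001 0;0 0 -0.001 0;0 0 0 0"
}}

```text
time: 5.8
tool_pos: [0.5064, 0.1829, 0.1577]
tcp_rot: [-2.579, -1.794, 0.0]
wrist_force: [-0.5, -0.4, 0.5]
width: -0.003
grip_force: 0.0
```

Request:
{"api": "carry_out", "payload": {
  "series": "0 0 -0.001 0;0 0 0 0"
}}

```text
time: 6.05
tool_pos: [0.5064, 0.1829, 0.1567]
tcp_rot: [-2.579, -1.794, 0.0]
wrist_force: [0.1, -0.5, -0.5]
width: -0.001
grip_force: 0.0
```

```bash
python3 - <<'E'
from h import *
im,d,W=cloud("side"); cv2.imwrite("pics/s2.png",cv2.resize(im[60:230,150:350],None,fx=4,fy=3.5,interpolation=cv2.INTER_CUBIC))
F=[]
for _ in range(5): F.append(bot.read_state()["wrist_force"]); eyes.read_camera("top")
print(np.mean(F,0))
E
```

```text
[0.31940178 0.0206973  0.35970224]
```

View pics/s2.png

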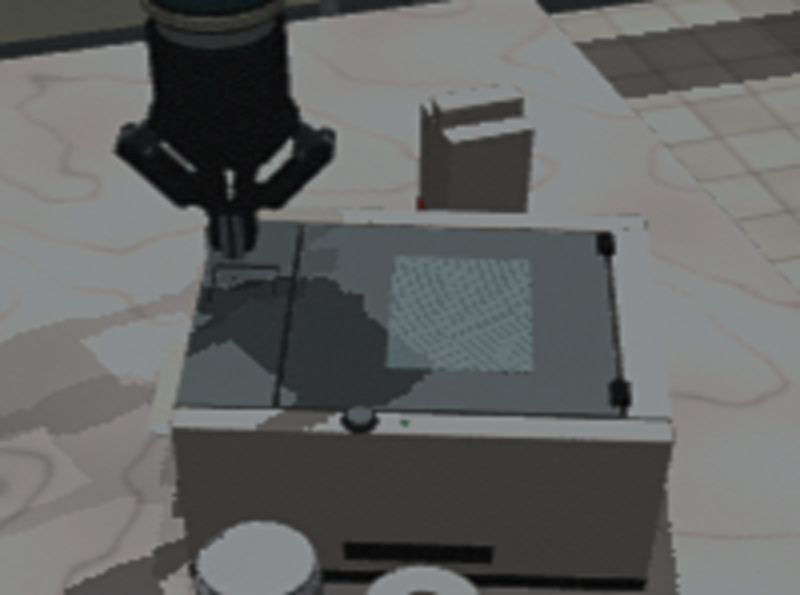

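```bash
python3 - <<'E'
from h import *
im,d,W=cloud("side")
for v in range(112,142,2): print(v,W[v,208].round(4),W[v,204].round(4),im[v,208])
c=eyes.get_calibration("side"); K=np.array(c["K"]);R=np.array(c["rotation"]); 
if R.shape!=(3,3): R=cv2.Rodrigues(R)[0]
for p in((.5064,.1829,.1427),(.5064,.1829,.1567),(.51,.182,.148)):
    q=K@(R.T@(np.array(p)-c["position"])); print(p,q[:2]/q[2],q[2])
E
```

```text
112 [0.5037 0.163  0.2505] [0.4958 0.1692 0.2481] [45 46 43]
114 [0.5049 0.1705 0.2399] [0.4963 0.1737 0.2396] [55 55 54]
116 [0.5047 0.1711 0.234 ] [0.4961 0.1746 0.2334] [44 44 42]
118 [0.5043 0.1708 0.2287] [0.4955 0.1736 0.2286] [14 15 15]
120 [0.5039 0.1704 0.2234] [0.4952 0.174  0.2229] [16 18 16]
122 [0.5038 0.1719 0.2168] [0.496  0.1799 0.213 ] [47 46 44]
124 [0.5035 0.1722 0.2109] [0.4955 0.1795 0.2076] [39 37 36]
126 [0.5034 0.1731 0.2045] [0.4949 0.1783 0.2027] [31 30 29]
128 [0.5027 0.1714 0.2001] [0.4947 0.1796 0.196 ] [32 30 29]
130 [0.5025 0.1721 0.1937] [0.4943 0.1795 0.1903] [27 26 24]
132 [0.5022 0.1727 0.1874] [0.5023 0.223  0.1508] [20 20 18]
134 [0.5098 0.2113 0.1514] [0.5004 0.2153 0.1506] [68 67 61]
136 [0.508  0.2046 0.1505] [0.4991 0.2108 0.1479] [45 44 41]
138 [0.5062 0.1974 0.15  ] [0.497  0.2018 0.1488] [69 68 63]
140 [0.5044 0.1907 0.1492] [0.4952 0.1947 0.1483] [68 67 62]
(0.5064, 0.1829, 0.1427) [209.72014744 143.78007767] 1.023988444397441
(0.5064, 0.1829, 0.1567) [209.39271681 139.31736925] 1.014162499804047
(0.51, 0.182, 0.148) [211.10721516 142.04304556] 1.0205195939456857
```

```bash
python3 - <<'E'
from h import *
s=bot.read_state(); print(s)
im,d,W=cloud("top"); 
m=(abs(W[...,0]-.5064)<.05)&(abs(W[...,1]-.1829)<.06)
cam,dep=eyes.read_camera("wrist"); cv2.imwrite("pics/w1.png",cam)
im,d,W=cloud("side")
for v in range(126,136,2): print(v,W[v,208].round(4),W[v,212].round(4))
E
```

```text
{'time': 6.4, 'q': array([3.00404909e-01, 4.56731113e-02, 1.95303686e+00, 1.03705084e-05,
       1.14280678e+00, 6.55713727e-01]), 'joint_vel': array([-6.68272683e-05, -9.78351795e-04,  9.00677546e-04,  6.14864853e-04,
        1.06324718e-03,  9.74943783e-04]), 'joint_torque': array([ 1.41878456e-03, -3.75557041e+01, -3.49713922e+01,  2.44642024e-04,
        5.40547244e-04, -6.34926096e-06]), 'tool_pos': array([0.50651015, 0.18297773, 0.15693433]), 'tcp_rot': array([2.57904662e+00, 1.79388827e+00, 1.18132843e-04]), 'wrist_force': array([-0.46378793,  0.60499723,  0.36971689]), 'torque': array([ 0.02487095, -0.02676369, -0.01720593]), 'grip_force': 0.0, 'width': 0.0037172161475744234}
126 [0.503  0.1712 0.206 ] [0.5127 0.172  0.2033]
128 [0.503  0.173  0.1989] [0.5122 0.1714 0.198 ]
130 [0.5024 0.1717 0.194 ] [0.5129 0.176  0.1886]
132 [0.502  0.1717 0.1882] [0.5221 0.2195 0.1489]
134 [0.5105 0.215  0.1485] [0.5198 0.2105 0.1496]
```

View pics/w1.png

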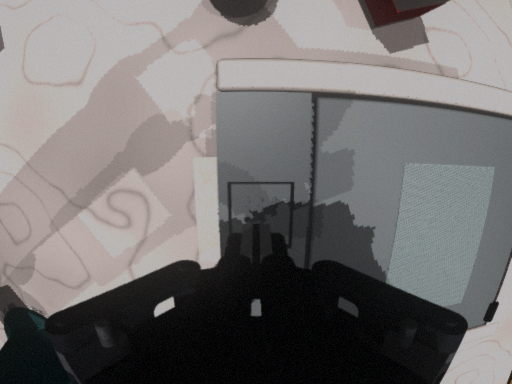

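```bash
python3 - <<'E'
from h import *
s=bot.read_state(); c=eyes.get_calibration("wrist"); K=np.array(c["K"]); T=np.array(c["T_tool_cam"])
cam,d=eyes.read_camera("wrist"); R=cv2.Rodrigues(s["tcp_rot"])[0]
def pt(u,v,tool=False):
    x,y=(u-K[0,2])/K[0,0],(v-K[1,2])/K[1,1]; r=np.hypot(x,y); t=np.tan(r)/r if r else 1
    p=np.array([x*t,y*t,1])*d[v,u]; q=T[:3,:3]@p+T[:3,3]
    return np.round(d[v,u],4),q.round(4),(R@q+s["tool_pos"]).round(4)
for n,u,v in(("well far edge",228,182),("",294,182),("strip",270,140),("pad",262,200),("shoulder",300,75),("finger L",240,240),("finger R",275,240),("fr",275,250),("mid",256,228),("strip/front",222,130),("bench",150,90)): print(n,pt(u,v))
E
```

```text
well far edge (np.float32(0.1862), array([ 0.0213, -0.0177,  0.0171]), array([0.4974, 0.2091, 0.1398]))
 (np.float32(0.177), array([0.0235, 0.0226, 0.0082]), array([0.5359, 0.1971, 0.1488]))
strip (np.float32(0.17), array([0.0486, 0.008 , 0.0077]), array([0.5309, 0.2257, 0.1492]))
pad (np.float32(0.1821), array([0.0116, 0.0036, 0.0102]), array([0.5139, 0.1926, 0.1467]))
shoulder (np.float32(0.159), array([0.0866, 0.0248, 0.0066]), array([0.5599, 0.2555, 0.1504]))
finger L (np.float32(0.1375), array([ 0.0067, -0.0077, -0.0373]), array([0.5017, 0.1919, 0.1942]))
finger R (np.float32(0.1369), array([ 0.007 ,  0.0087, -0.0379]), array([0.5171, 0.1865, 0.1948]))
fr (np.float32(0.1282), array([ 0.0064,  0.0081, -0.0471]), array([0.5163, 0.1861, 0.204 ]))
mid (np.float32(0.1428), array([ 0.0102, -0.0002, -0.0308]), array([0.5099, 0.1925, 0.1877]))
strip/front (np.float32(0.1694), array([ 0.0544, -0.0199,  0.0087]), array([0.5068, 0.2409, 0.1482]))
bench (np.float32(0.3034), array([ 0.0925, -0.1175,  0.158 ]), array([ 0.4286,  0.3106, -0.0011]))
```

The reported TCP is right, but the fingertips really stand about 28 mm behind it, so they are still ~35 mm above the strip. I'll turn +90° so the wide knuckles lie along the printer's width, clear of the rising cover, and then go down by feel.

Request:
{"api": "carry_out", "payload": {
  "series": "-0.002 0.0005 0 10;0 0 0 10;0 0 0 10;0 0 0 10;0 0 0 10;0 0 0 10;0 0 0 10;0 0 0 10;0 0 0 10;0 0 0 0;0 0 0 0"
}}

```text
time: 7.98
tool_pos: [0.5045, 0.1835, 0.1569]
tcp_rot: [-0.56, -3.091, -0.0]
wrist_force: [-0.4, -0.8, -0.4]
width: 0.005
grip_force: 0.0
```

```bash
python3 - <<'E'
from h import *
s=bot.read_state(); print(s["tool_pos"],s["tcp_rot"],s["width"]); c=eyes.get_calibration("wrist"); K=np.array(c["K"]); T=np.array(c["T_tool_cam"])
cam,d=eyes.read_camera("wrist"); R=cv2.Rodrigues(s["tcp_rot"])[0]
v,u=np.mgrid[:384,:512]; x,y=(u-K[0,2])/K[0,0],(v-K[1,2])/K[1,1]; r=np.hypot(x,y)+1e-9; t=np.tan(r)/r
Q=np.stack([x*t,y*t,np.ones_like(x)],-1)*d[...,None]@T[:3,:3].T+T[:3,3]
m=(d>0)&(abs(Q[...,1])<.03)&(abs(Q[...,0])<.04)&(Q[...,2]<-.01)&(Q[...,2]>-.06)
P=Q[m]; print("finger tool frame min/max",P.min(0),P.max(0))
for z in(-.05,-.04,-.03,-.02,-.01):
    k=abs(P[:,2]-z)<.005
    if k.any(): print(z,k.sum(),P[k].min(0).round(4),P[k].max(0).round(4))
im,_,W=cloud("side"); cv2.imwrite("pics/s3.png",cv2.resize(im[60:230,150:350],None,fx=4,fy=3.5,interpolation=cv2.INTER_CUBIC))
np.save("side3.npy",W)
E
```

```text
[0.50448225 0.1834853  0.15687972] [-5.59593524e-01 -3.09134000e+00 -4.57292439e-06] 0.004603438921872275
finger tool frame min/max [-0.01125206 -0.0139498  -0.05999807] [ 0.0123812   0.0132995  -0.02482723]
-0.05 514 [ 0.0066 -0.0139 -0.055 ] [ 0.0124  0.0132 -0.045 ]
-0.04 512 [ 0.0067 -0.0139 -0.045 ] [ 0.0122  0.0133 -0.0351]
-0.03 360 [ 0.0069 -0.0138 -0.035 ] [ 0.0118  0.0131 -0.025 ]
-0.02 1 [ 0.0107 -0.0014 -0.0248] [ 0.0107 -0.0014 -0.0248]
```

View pics/s3.png

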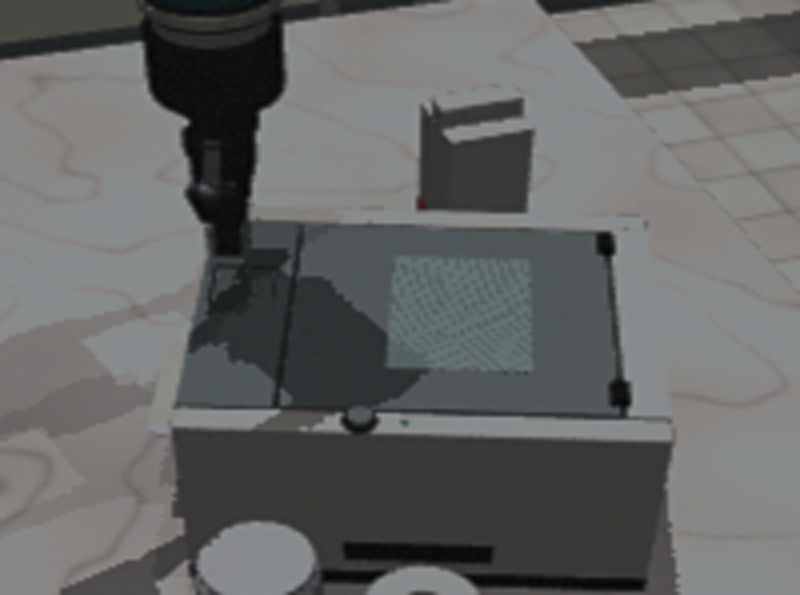

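The turned gripper is now slim towards the cover. The tips, at crop (228,253), are above the well at about (245,285), with roughly 35 mm still to go.

Request:
{"api": "carry_out", "payload": {
  "series": "0 0 -0.01 0;0 0 -0.01 0;0 0 -0.007 0;0 0 -0.003 0;0 0 0 0;0 0 0 0"
}}

```text
time: 8.82
tool_pos: [0.5048, 0.1835, 0.1272]
tcp_rot: [0.555, 3.092, 0.0]
wrist_force: [-0.0, -0.1, -0.1]
width: 0.002
grip_force: 0.0
```

Request:
{"api": "carry_out", "payload": {
  "series": "0 0 -0.001 0;0 0 -0.001 0;0 0 -0.001 0;0 0 -0.001 0;0 0 0 0"
}}

```text
time: 9.45
tool_pos: [0.5048, 0.1835, 0.1232]
tcp_rot: [0.555, 3.092, 0.0]
wrist_force: [-0.0, 0.3, 3.4]
width: -0.001
grip_force: 1.7
```

Request:
{"api": "carry_out", "payload": {
  "series": "0 0 -0.001 0;0 0 0 0"
}}

```text
time: 9.7
tool_pos: [0.5045, 0.1835, 0.1216]
tcp_rot: [0.555, 3.092, 0.0]
wrist_force: [0.6, -0.7, 0.8]
width: 0.001
grip_force: 0.4
```

Request:
{"api": "carry_out", "payload": {
  "series": "0 0 -0.001 0;0 0 0 0"
}}

```text
time: 9.95
tool_pos: [0.5045, 0.1835, 0.1209]
tcp_rot: [0.555, 3.092, 0.0]
wrist_force: [0.7, -0.6, 3.6]
width: -0.003
grip_force: 1.4
```

It yields at about 3 N, so this is the catch. I'll press on in small steps.

Request:
{"api": "carry_out", "payload": {
  "series": "0 0 -0.001 0;0 0 0 0"
}}

```text
time: 10.2
tool_pos: [0.5046, 0.1835, 0.1199]
tcp_rot: [0.555, 3.092, 0.0]
wrist_force: [0.5, 0.5, 3.4]
width: -0.004
grip_force: 1.6
```

```bash
python3 - <<'E'
from h import *
W0=np.load("top.npy"); im,_,W=cloud("top")
m=(abs(W0[...,2]-.15)<.008); m[:]=m&(W0[...,0]>.56)
print(np.nanpercentile((W-W0)[m][:,2],[50,90,97]))
E
```

```text
[0.03127964 0.36955791 0.38177687]
```

```bash
python3 - <<'E'
from h import *
W0=np.load("side.npy"); im,_,W=cloud("side")
for u,v in((262,152),(230,150),(225,165),(290,150)): print(W0[v,u].round(3),W[v,u].round(3))
cv2.imwrite("pics/s4.png",cv2.resize(im[40:230,150:350],None,fx=3,fy=3))
E
```

```text
[0.616 0.105 0.151] [0.596 0.053 0.198]
[0.545 0.135 0.151] [0.521 0.047 0.227]
[0.518 0.086 0.151] [0.551 0.213 0.034]
[0.682 0.09  0.152] [0.673 0.072 0.169]
```

View pics/s4.png

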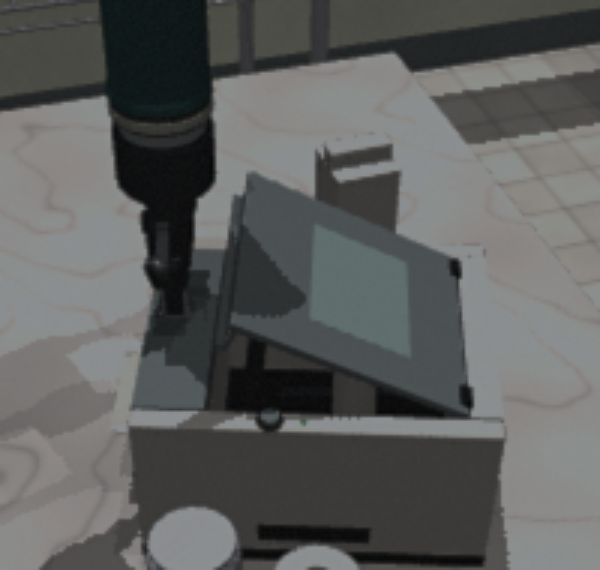

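The picture shows the cover springing up clear of the hand (front edge near column 240). I'll withdraw up, then forward.

Request:
{"api": "carry_out", "payload": {
  "series": "0 0 0.005 0;0 0 0.01 0;-0.01 0.003 0.02 0;-0.02 0.006 0.02 0;-0.02 0.006 0.03 0;-0.02 0.006 0.03 0;-0.01 0 0.03 0;0 0 0.03 0;0 0 0.03 0;0 0 0 0;0 0 0 0;0 0 0 0;0 0 0 0;0 0 0 0;0 0 0 0;0 0 0 0"
}}

```text
time: 12.3
tool_pos: [0.4245, 0.2045, 0.3249]
tcp_rot: [-0.555, -3.092, 0.0]
wrist_force: [-0.6, -0.2, 0.8]
width: -0.002
grip_force: 0.0
```

```bash
python3 - <<'E'
from h import *
im,_,W=cloud("side"); print(bot.read_state()["time"], bot.read_state()["wrist_force"])
cv2.imwrite("pics/s5.png",cv2.resize(im[20:230,120:350],None,fx=2.5,fy=2.5))
m=(W[...,0]>.45)&(W[...,0]<.72)&(W[...,1]>0)&(W[...,1]<.12); print(np.nanmax(W[m][:,2]))
E
```

```text
12.35 [-0.08725215  0.57705042 -0.74095552]
0.2849819934590756
```

View pics/s5.png

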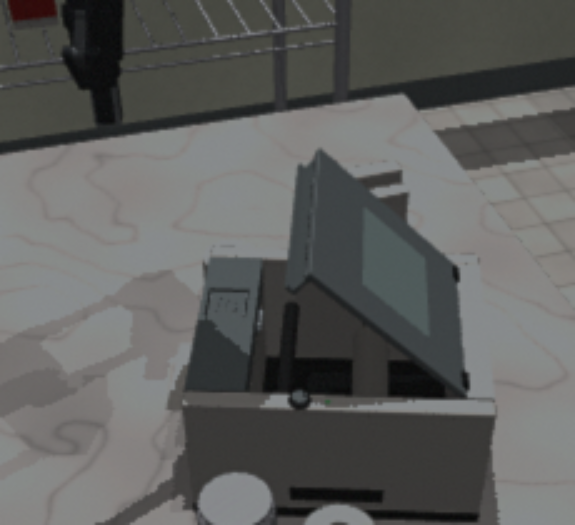

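The cover stands fully open, with its front edge about 0.28 m above the bench (around crop (310,160)–(310,280)). The catch has sprung back and the hand is well clear.

```bash
python3 -c "
from workcell import bot
print(bot.finish_job())"
```

```text
the job is handed in; nothing more can be done
None
```

The catch, 25 mm left of the strip's middle, gave way at about 3.5 N; the cover sprang up by itself and stands fully open, the hand is clear, nothing else was touched, and the job is handed in (about 12 s of the 51 s used).

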